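# Tidy the registration desk at the end of a shift

## Robot

A 6-joint arm with a two-finger parallel gripper is mounted at the origin on the work surface. World frame = base frame: x ahead of the robot, y to its left, z up, the work surface at z = 0. Lengths are in m, angles in rad, forces in N, time in s.
With the tool pointing down it reaches from about 0.375 to 0.975 m from the base axis. Payload 3.8 kg.
Tool frame: the origin (TCP) lies on the centre line of the jaws, within the pads' length; the fingertips stand 17 mm ahead of it and the grasp point (between the pads) lies 2 mm behind it (bot.tip_extent is the distance from the TCP to the fingertips, in m); z points along the fingers, y is the line along which they close (so a half turn about z gives the same grasp; the last joint's range is limited). The gripper opens to 85 mm and grips with 20 to 120 N. Pads are 22 mm wide; open, the fingers measure 114 mm over their backs; the gripper's body (76 mm by 85 mm) begins 54 mm behind the grasp point. The pads swing forward as they close: fully open they stand 13 mm farther back than shut.
Start: joints at [-1.18, 0.264, 1.604, -0, 1.274, -0.037], TCP at [0.28, -0.614, 0.248] pointing down, gripper open.
Joint ranges: [-2.63, 2.63], [-0.94, 2.18], [0.31, 2.57], [-1.31, 4.45], [0, 2.66], [-2.55, 2.55]. Speed limits (rad/s): [2.57, 2.57, 3.14, 3.14, 3.14, 3.14].

## Interface

Orientations are given as a rotation vector (axis times angle).
In Python, from workcell import readout, read_camera, finish_job, bot gives the robot as it stands.
- The arm moves only by the tool jog_arm, never from a script. Its argument "deltas" is one flat list of numbers, 7 for each row, row after row: the shift along the tool's x, y, z in m, then the turn, a rotation vector about the tool's x, y, z in degrees, then the gripper command: -1 is shut, 1 is fully open, values between are in proportion. A call has 1 to 8 rows; each row is the pose to reach, as a shift and turn from the pose commanded when the call began, along the tool's axes at that moment; what a row does not reach only later rows make up. A row lasts 1/10 s, in which the tool goes at most 50 mm and 8.59 degrees, less where a joint would pass 70% of its speed; a pose out of reach is approached as far as the arm can. A call with a gripper value outside its range is refused whole. The fingers move at their own pace and stop on an object; "squeeze" is the grip in N (left out, the last holds). Time passes only in rows, so rows that repeat a pose let the fingers close. It gives the time, the measured TCP pose, the force, the opening and the grip force at its end, in the units of the state.
- readout.read_state(): the state, without advancing time (a new reading comes with each control period).
- read_camera(name): name is "scene" or "side" or "wrist"; returns a dict with "color" (480x640x3 uint8, blue, green, red), "fx", "fy", "cx", "cy" (pixels), "origin" and "attitude" of the camera in the world. Camera axes: x right, y down, z forward; pixel columns grow to the right and rows downward; lengths in m; the calibration is good to about 2 mm. A picture is of the moment at which its call begins. There is no depth.
- finish_job(): hands the job in; it is judged then, once.
The state is a dict: "time": time; "q": joint angles; "joint_vel": joint speeds; "joint_torque": joint torques, N m; "tool_pos": TCP position; "tcp_rot": TCP orientation; "wrist_force": force on the tool from outside, world axes, zero at the start; "torque": the same for the moment, N m; "width": opening from 0.0 (shut) to 1.0 (fully open); "grip_force": force on a finger pad.
Only numpy, scipy, OpenCV 4.12 (cv2) and the standard library are available. Lean on these libraries where they do the work, as an engineer would, in place of code of your own. Each camera call takes 0.05 s, during which the arm holds its last target. There are 200 camera calls.

## Task

Tidy the desk: stand the orange stapler and the glue stick upright in the blue stationery tray, stand the white tea cup and the green tea tin upright in the wooden tea tray, and seat the self-inking stamp fully down in its grey cradle, turned so that the notch in its base takes the cradle's red tab. Do not disturb the card reader, and leave everything released and at rest.

Things in the scene. Friction and masses are not known exactly. Their poses are not given: they have to be found in the camera images.
- stapler_center (a point): mini stapler, orange top over a black base, 68 mm long (its x) x 25 mm wide (its y) x 50 mm high, standing on its base; the 25 mm width is the grasp. Stationery. Point at its centre, 25 mm above its underside; z up.
- glue_center (a point): glue stick standing on end, white tube with a red band and a yellow cap, 27 mm diameter x 82 mm high. Stationery. Point at its centre, 41 mm above its underside; z up along its axis.
- cup_center (a point): small white ceramic tea cup without handle, straight-sided, 58 mm diameter x 65 mm high, standing upright, empty. Tea thing. Point at its centre, 32.5 mm above its underside; z up along its axis.
- tin_center (a point): round tea tin, green with a pale band and a brass-coloured lid, 52 mm diameter x 65 mm high, standing upright. Tea thing. Point at its centre, 32.5 mm above its underside; z up along its axis.
- stamp_center (a point): self-inking stamp, 84 mm high: red block handle 34 (x) x 30 (y) mm, from 40 mm up to the top (grasp across the 30), steel neck, white base 22 mm high, 46 mm wide (y), reaching x = -22 to +44 mm from this point. A notch right through its +x end is 28 mm wide and 24 mm deep (x = +20 to +44). Point on the handle axis, 42 mm above the underside; z up.
- stationery_tray: the stationery tray: blue plastic, fixed shallow open tray, outside 110 (x) x 180 (y) x 18 mm high, walls and floor 4 mm thick (inside 102 x 172 mm). Room for two things side by side along its y, about 45 mm either side of the middle. Origin at the centre of its underside, on the desk; z up.
- tea_tray: the tea tray: pale wood, fixed shallow open tray, outside 110 (x) x 180 (y) x 18 mm high, walls and floor 4 mm thick (inside 102 x 172 mm). Room for two things side by side along its y, about 45 mm either side of the middle. Origin at the centre of its underside, on the desk; z up.
- stamp_cradle: grey stamp cradle, fixed: walls 14 mm high, 6 thick; floor 4 mm thick; inside x = -30 to +52, y = -31 to +31 mm from its origin. A red tab 12 mm wide (y), as high as the walls, stands in 22 mm from the +x wall and goes into the stamp's notch. Seated, the stamp has x along the cradle's x, handle axis over the origin, 8 mm to spare all round. Origin on the desk, z up.
- reader: bystander, to be left where it is: white card reader with a dark window and a pale blue pad, 90 (x) x 60 (y) x 22 mm high, loose on the desk among the things. Origin at the centre of its underside.
Things that resemble listed ones, but are neither listed nor needed, are in the scene too. Leave any pink or turquoise look-alike of the part that bears cup_center alone.

How it is judged:
By the outcome, as a careful person would: the job done as asked, in the order asked, and still so for the second after the job is handed in, with the robot touching nothing.
It also fails if it takes over 120 s, if anything falls off the work surface, if the arm or the gripper's body presses on something with over 40 N, if the wrist force passes 120 N, or if a joint passes its speed limit or range.

## Working session

There is one attempt and no reset: what is moved stays moved. The work goes in short steps, Python scripts to look and compute and a tool call to move; the robot and the scene stay as the last step left them, time stands still between calls to the robot, and variables do not carry over. Pictures are saved under pics/ and viewed, at most 14 in all, crops included, and the job is handed in when it is done.

Besides the shell and the picture viewer there is one more tool, called after "Request:" as name(argument=value, ...), one argument or row to a line, values as JSON. jog_arm: Moves the arm, as the interface text tells. Its arguments: {"type":"object","properties":{"deltas":{"type":"array"},"squeeze":{"type":"number"}},"required":["deltas"]}

```bash
mkdir -p pics; ls; cat > h.py <<'E'
import numpy as np,cv2
from scipy.spatial.transform import Rotation as R
from workcell import readout, read_camera, finish_job, bot
def att(c):
    a=np.array(c["attitude"],float)
    return a if a.shape==(3,3) else R.from_rotvec(a).as_matrix()
def px2w(c,u,v,z):
    d=att(c)@np.array([(u-c["cx"])/c["fx"],(v-c["cy"])/c["fy"],1.]);o=np.array(c["origin"])
    return o+d*(z-o[2])/d[2]
def w2px(c,p):
    q=att(c).T@(np.array(p)-c["origin"]);return c["fx"]*q[0]/q[2]+c["cx"],c["fy"]*q[1]/q[2]+c["cy"]
def snap(n,f):
    import pickle
    c=read_camera(n);cv2.imwrite(f"pics/{f}.png",c["color"]);pickle.dump(c,open(f"pics/{f}.pkl","wb"));return c
def load(f):
    import pickle;return pickle.load(open(f"pics/{f}.pkl","rb"))
E
python3 - <<'E'
from h import *
for n in("scene","side","wrist"):
    c=snap(n,n+"0");print(n,c["fx"],c["cx"],c["cy"],c["origin"],c["attitude"])
s=readout.read_state();print(s)
E
```

```text
pics
scene 575.4151510809905 323.5598997875447 237.91926226677109 [ 1.42208029 -0.27330013  0.71915486] [-1.85201703 -1.29590717  0.70882138]
side 433.11784975969545 323.90574132623266 239.64387454916488 [0.31015219 0.84668592 0.74918143] [-0.34927969  2.74102718 -1.27541877]
wrist 414.22146985881443 319.774972792526 239.81791319801113 [ 0.34166182 -0.58425348  0.37297608] [ 2.44428068 -1.57199906 -0.21791019]
{'time': 0.15, 'q': array([-1.17989719e+00,  2.64615111e-01,  1.60510086e+00, -5.69170722e-06,
        1.27372806e+00, -3.68985642e-02]), 'joint_vel': array([ 0.0007553 , -0.00245058, -0.00503715, -0.00025647,  0.0009863 ,
        0.00039961]), 'joint_torque': array([ 3.91770918e-04, -5.15904415e+01, -3.67961025e+01, -3.21633557e-06,
        8.04188690e-03, -1.39830411e-05]), 'tool_pos': array([ 0.27981784, -0.61364804,  0.24720252]), 'tcp_rot': array([-3.06821746e+00, -6.66486488e-01,  5.20170086e-04]), 'wrist_force': array([-0.52961535, -0.68333299, -0.20578741]), 'torque': array([-0.01105008,  0.02827456,  0.02164795]), 'grip_force': 0.0, 'width': 0.9992489308178852}
```

View pics/scene0.png

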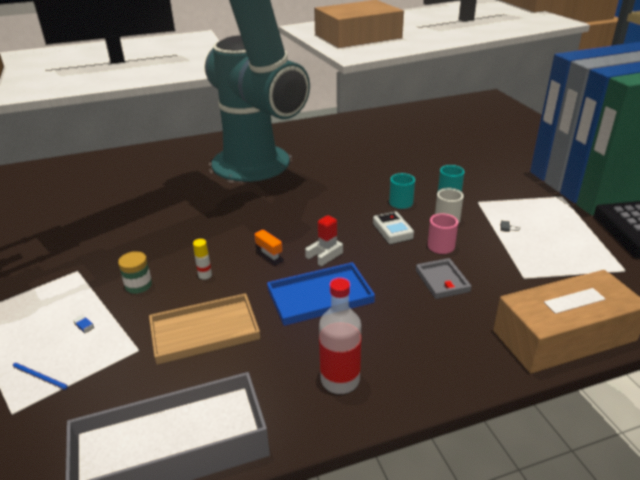

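View pics/side0.png

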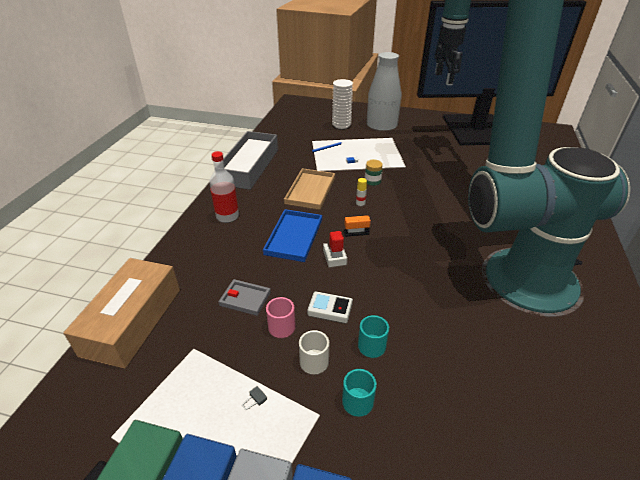

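```bash
python3 - <<'E'
from h import *
s=load("scene0")["color"];d=load("side0")["color"]
a=cv2.resize(s[160:330,110:480],None,fx=2.16,fy=2.16,interpolation=cv2.INTER_CUBIC)
cv2.imwrite("pics/cs.png",a)
l=cv2.resize(d[150:270,210:410],None,fx=4,fy=4,interpolation=cv2.INTER_CUBIC)
r=cv2.resize(d[270:420,210:410],None,fx=4,fy=4,interpolation=cv2.INTER_CUBIC)
cv2.imwrite("pics/cd1.png",l);cv2.imwrite("pics/cd2.png",r)
E
```

```text
(no output)
```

View pics/cd1.png

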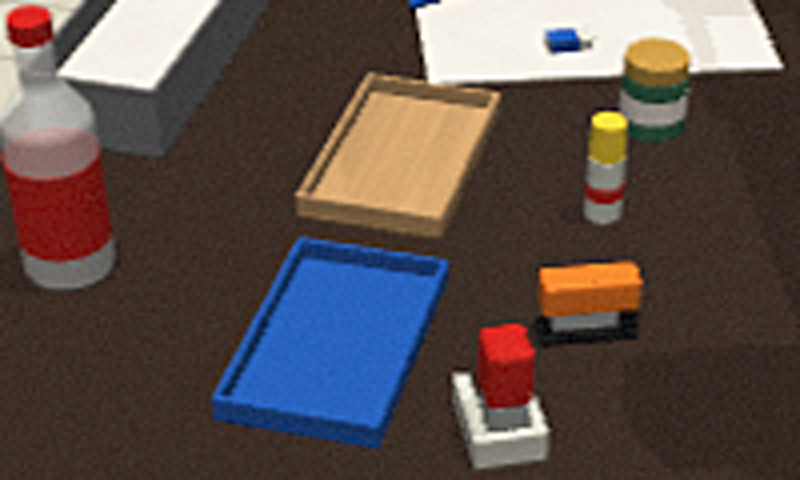

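View pics/cd2.png

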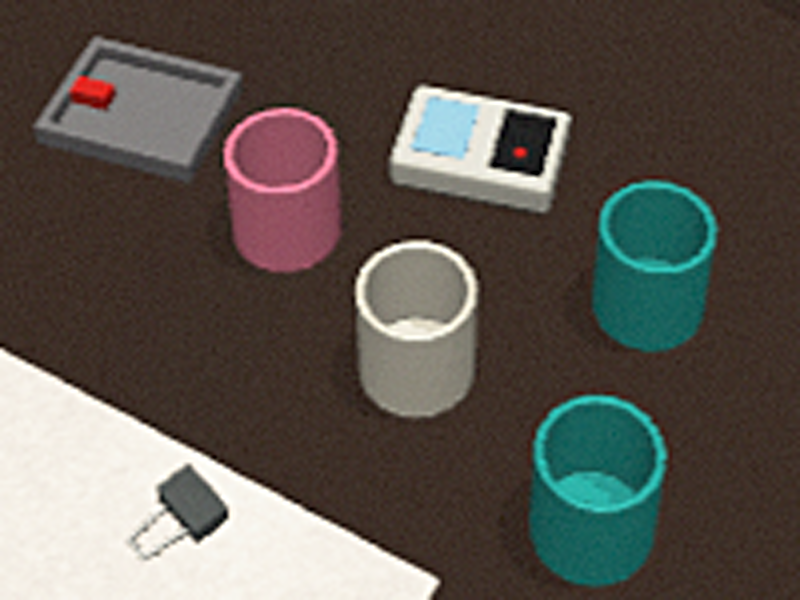

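View pics/cs.png

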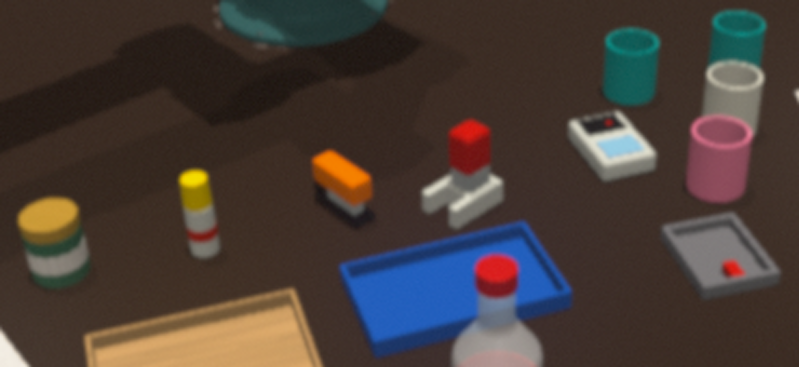

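The side crops show the cups: pink at side (280,317), white at (314,352), and turquoise at (373,336) and (359,392). The white one at (314,352) fits cup_center, since the others are pink or turquoise. Stamp notch faces away from the side camera (−y) and the cradle tab is on the +x side.

```bash
python3 - <<'E'
from h import *
d=load("side0");s=load("scene0")
S=lambda u,v,z,o=150:px2w(d,210+u/4,o+v/4,z)
C=lambda u,v,z:px2w(s,110+u/2.16,160+v/2.16,z)
np.set_printoptions(precision=4,suppress=True)
def quad(n,ps,z,o=150):
    w=np.array([S(*p,z,o) for p in ps]);print(n,w.mean(0)[:2])
    for i in range(4):
        e=w[(i+1)%4]-w[i];print("   edge",np.linalg.norm(e),np.degrees(np.arctan2(e[1],e[0])))
quad("tea",[(370,73),(500,92),(443,222),(297,203)],.018)
quad("blue",[(303,239),(448,260),(378,430),(213,403)],.018)
quad("cradle",[(97,38),(241,72),(190,170),(38,128)],.014,270)
quad("reader",[(418,87),(570,115),(550,195),(393,168)],.022,270)
print("tab",S(92,84,.014,270))
for n,a,b,z,o in[("tin",(657,55),(50,215),.065,150),("glue",(609,120),(195,177),.082,150),("stapler",(590,277),(342,170),.05,150),("stamp",(507,334),(470,129),.084,150),("cup",(416,290),(735,76),.065,270)]:
    print(n,S(*a,z,o)[:2],C(*b,z)[:2])
print("pink",S(281,150,.065,270),"turq",S(657,226,.065,270),S(600,452,.065,270))
print("stapler ends",S(540,280,.05),S(639,273,.05),C(321,154,.05),C(364,187,.05))
print("prongs scene",C(428,195,.022),C(454,209,.022),"back corner",C(500,180,.022),"side",S(465,376,.022),S(476,440,.022),S(548,430,.022))
E
```

```text
tea [ 0.6208 -0.2316]
   edge 0.10881509383822673 179.4158886122759
   edge 0.1840995309937486 90.28269656060489
   edge 0.10932206946526257 2.364702763869658
   edge 0.18971787739024823 -89.85237818068023
blue [ 0.6034 -0.005 ]
   edge 0.10604612806941989 -178.66067004868984
   edge 0.18196198844467312 90.62958356077148
   edge 0.1082641021550138 1.2713488933937058
   edge 0.18187455810086148 -90.06958383953994
cradle [0.645  0.2369]
   edge 0.09180678244974 177.25685317717858
   edge 0.07661492919576272 88.4493794316255
   edge 0.09358639370797724 -4.302068205465715
   edge 0.07405247423783189 -92.85956240921537
reader [0.4483 0.2233]
   edge 0.08803570930365856 -179.28053280341106
   edge 0.05886710329863979 90.96005018201538
   edge 0.08647909320656166 2.1943590710730683
   edge 0.061119934668299604 -87.56248118388862
tab [0.6773 0.2322 0.014 ]
tin [ 0.4452 -0.3337] [ 0.4484 -0.3343]
glue [ 0.4603 -0.2052] [ 0.4608 -0.2039]
stapler [ 0.4446 -0.0619] [ 0.4517 -0.0659]
stamp [0.4759 0.051 ] [0.4777 0.0557]
cup [0.4486 0.3598] [0.4525 0.3578]
pink [0.5391 0.2931 0.065 ] turq [0.3433 0.2926 0.065 ] [0.3475 0.4225 0.065 ]
stapler ends [ 0.476  -0.0502  0.05  ] [ 0.4139 -0.0746  0.05  ] [ 0.4173 -0.078   0.05  ] [ 0.4866 -0.0539  0.05  ]
prongs scene [0.4828 0.0096 0.022 ] [0.5135 0.0256 0.022 ] back corner [0.4841 0.0837 0.022 ] side [0.5079 0.0253 0.022 ] [0.4866 0.0823 0.022 ] [0.4456 0.062  0.022 ]
```

```bash
cat >> h.py <<'E'
def go(x,y,z,yaw):
    "delta in tool axes to TCP x,y,z, pointing down, closing line at yaw deg (mod 180)"
    s=readout.read_state();T=R.from_rotvec(s["tcp_rot"]);p=np.array(s["tool_pos"])
    best=None
    for k in(0,180):
        a=np.radians(yaw+k);ty=np.array([np.cos(a),np.sin(a),0]);tz=np.array([0,0,-1.]);tx=np.cross(ty,tz)
        r=(T.inv()*R.from_matrix(np.c_[tx,ty,tz])).as_rotvec(degrees=True)
        if best is None or np.linalg.norm(r)<np.linalg.norm(best):best=r
    print("delta mm",np.round(1000*T.inv().apply(np.array([x,y,z])-p),1),"deg",np.round(best,2),"at",np.round(p,4),"q6",round(s["q"][5],2))
E
python3 - <<'E'
from h import *
print(bot.tip_extent);go(.447,-.064,.2,-70)
E
```

```text
0.017
delta mm [ 380.1 -430.7   48. ] deg [-0.11  0.    4.51] at [ 0.2798 -0.6136  0.2472] q6 -0.04
```

Request:
jog_arm(
  deltas=[0.19,-0.215,0.0,0,0,4.5,0.2,0.38,-0.431,0.02,0,0,4.5,0.2,0.38,-0.431,0.03,0,0,4.5,0.2,0.38,-0.431,0.048,0,0,4.5,0.2,0.38,-0.431,0.048,0,0,4.5,0.2,0.38,-0.431,0.048,0,0,4.5,0.2,0.38,-0.431,0.048,0,0,4.5,0.2,0.38,-0.431,0.048,0,0,4.5,0.2],
)

```text
time: 0.95
tool_pos: [0.3958, -0.2308, 0.2179]
tcp_rot: [3.094, 0.545, 0.0]
wrist_force: [0.5, 0.5, -0.4]
width: 0.603
grip_force: 0.0
```

Request:
jog_arm(
  deltas=[0,0,0,0,0,0,0.2,0,0,0,0,0,0,0.2],
)

```text
time: 1.15
tool_pos: [0.396, -0.2317, 0.218]
tcp_rot: [3.093, 0.551, -0.001]
wrist_force: [-0.8, -0.5, 0.1]
width: 0.601
grip_force: 0.0
```

```bash
python3 - <<'E'
from h import *
c=snap("wrist","w1");print(w2px(c,[.447,-.064,.05]));go(.447,-.064,.2,-70)
E
```

```text
(np.float64(109.69354017562293), np.float64(65.2588816357216))
delta mm [ 106.  -141.    18.1] deg [0.04 0.02 0.09] at [ 0.3959 -0.2329  0.2182] q6 0.63
```

Request:
jog_arm(
  deltas=[0.106,-0.141,0.018,0,0,0,0.2,0.106,-0.141,0.018,0,0,0,0.2,0.106,-0.141,0.018,0,0,0,0.2,0.106,-0.141,0.018,0,0,0,0.2,0.106,-0.141,0.018,0,0,0,0.2,0.106,-0.141,0.018,0,0,0,0.2],
)

```text
time: 1.8
tool_pos: [0.4475, -0.0653, 0.2002]
tcp_rot: [3.093, 0.545, -0.001]
wrist_force: [0.1, -0.2, 0.9]
width: 0.603
grip_force: 0.0
```

```bash
python3 - <<'E'
from h import *
c=snap("wrist","w1")
print(w2px(c,[.447,-.064,.05]),w2px(c,[.4766,.0534,.084]));go(.447,-.064,.2,-70)
E
```

```text
(np.float64(319.665555189062), np.float64(227.6159315119367)) (np.float64(141.6877768394964), np.float64(125.07166022213029))
delta mm [ 0.2 -1.7  0.3] deg [ 0.04  0.02 -0.07] at [ 0.4474 -0.0656  0.2003] q6 1.02
```

View pics/w1.png

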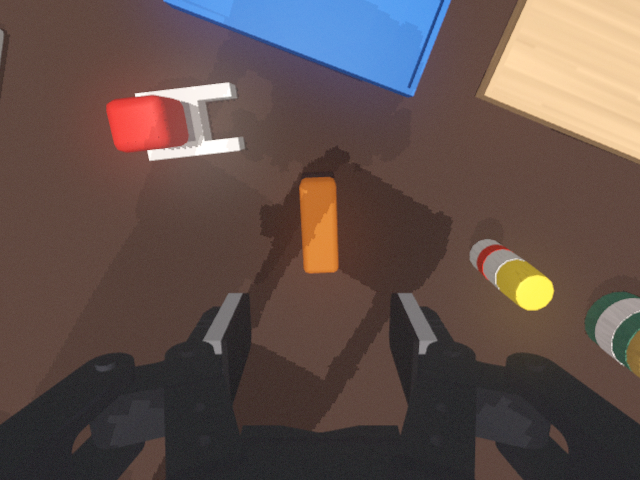

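The wrist view shows the stapler at (319,225), stamp handle at (132,123) with its notch facing right (prong tips (236,91),(244,145)), glue cap at (532,291) and tin at the right edge.

```bash
python3 - <<'E'
from h import *
np.set_printoptions(precision=4,suppress=True)
c=load("w1");h=cv2.cvtColor(c["color"],cv2.COLOR_BGR2HSV)
m=cv2.inRange(h,(5,150,120),(18,255,255));m[300:]=0;m[:,:280]=0;m[:,360:]=0
r=cv2.minAreaRect(cv2.findNonZero(m));print(r)
b=np.array([px2w(c,*p,.05) for p in cv2.boxPoints(r)]);print(b.mean(0),[(np.linalg.norm(e),np.degrees(np.arctan2(e[1],e[0]))) for e in np.diff(b,axis=0)])
m=cv2.inRange(h,(20,180,150),(35,255,255));m[:250]=0;m[:,:480]=0
(u,v),rr=cv2.minEnclosingCircle(cv2.findNonZero(cv2.inRange(h,(25,180,225),(32,255,255))&m));print("glue",u,v,rr,px2w(c,532,291,.082))
P=[px2w(c,*p,.022) for p in((235,86),(244,141),(236,98),(244,151),(136,95),(149,152))]
t=(P[0]+P[3])/2;w=P[3]-P[0];d=P[0]-P[4]
print("prong mid",t,np.linalg.norm(w),np.degrees(np.arctan2(w[1],w[0])),np.linalg.norm(d),np.degrees(np.arctan2(d[1],d[0])))
print("handle top",px2w(c,127,124,.084))
E
```

```text
((318.5877685546875, 224.80975341796875), (95.92192077636719, 37.16935729980469), 88.21009063720703)
[ 0.4476 -0.063   0.05  ] [(np.float64(0.024678082454638057), np.float64(-68.2509495039497)), (np.float64(0.067601897880212), np.float64(-157.64122375753803)), (np.float64(0.026311069647158247), np.float64(111.85946285119071))]Traceback (most recent call last):
  File "<stdin>", line 8, in <module>
cv2.error: OpenCV(4.12.0) /io/opencv/modules/imgproc/src/shapedescr.cpp:201: error: (-215:Assertion failed) count >= 0 && (depth == CV_32F || depth == CV_32S) in function 'minEnclosingCircle'
```

Request:
jog_arm(
  deltas=[0.001,-0.002,0.05,0,0,-2,0.2,0.001,-0.002,0.1,0,0,-2,0.2,0.001,-0.002,0.15,0,0,-2,0.2,0.001,-0.002,0.166,0,0,-2,0.2,0.001,-0.002,0.166,0,0,-2,0.2,0.001,-0.002,0.166,0,0,-2,-0.6,0.001,-0.002,0.166,0,0,-2,-0.6,0.001,-0.002,0.166,0,0,-2,-0.6],
  squeeze=35,
)

```text
time: 2.65
tool_pos: [0.4493, -0.0626, 0.0361]
tcp_rot: [3.082, 0.598, 0.006]
wrist_force: [0.4, -0.1, 1.8]
width: 0.287
grip_force: 38.2
```

Request:
jog_arm(
  deltas=[0,0,0,0,0,0,-0.8,0,0,0,0,0,0,-0.8,0,0,0,0,0,0,-0.8],
)

```text
time: 2.95
tool_pos: [0.4493, -0.0625, 0.0361]
tcp_rot: [3.081, 0.6, 0.005]
wrist_force: [-1.4, -3.7, 7.6]
width: 0.284
grip_force: 38.9
```

```bash
python3 - <<'E'
from h import *
np.set_printoptions(precision=4,suppress=True)
c=load("w1")
print("glue",px2w(c,532,291,.082))
P=[px2w(c,*p,.022) for p in((235,86),(244,141),(236,98),(244,151),(136,95),(149,152))]
t=(P[0]+P[3])/2;w=P[3]-P[0];d=P[0]-P[4]
print("prong mid",t,np.linalg.norm(w),np.degrees(np.arctan2(w[1],w[0])),np.linalg.norm(d),np.degrees(np.arctan2(d[1],d[0])))
print("handle top",px2w(c,127,124,.084))
go(.603,.04,.2,-90);go(.603,.04,.05,-90)
E
```

```text
glue [ 0.4615 -0.2019  0.082 ]
prong mid [0.4952 0.0136 0.022 ] 0.044156559156114564 -154.76827470910453 0.06930008034295268 -65.16170005038617
handle top [0.4743 0.0613 0.084 ]
delta mm [ 181.4  -36.8 -163.5] deg [ 0.13 -0.2  22.05] at [ 0.4493 -0.0625  0.0361] q6 0.99
delta mm [180.9 -37.3 -13.5] deg [ 0.13 -0.2  22.05] at [ 0.4493 -0.0625  0.0361] q6 0.99
```

Request:
jog_arm(
  deltas=[0,0,-0.05,0,0,0,-0.8,0,0,-0.1,0,0,0,-0.8,0.03,-0.006,-0.12,0,0,8,-0.8,0.075,-0.015,-0.12,0,0,16,-0.8,0.12,-0.025,-0.12,0,0,22,-0.8,0.16,-0.033,-0.12,0,0,22,-0.8,0.181,-0.037,-0.12,0,0,22,-0.8,0.181,-0.037,-0.12,0,0,22,-0.8],
)

```text
time: 3.75
tool_pos: [0.6036, 0.0424, 0.1544]
tcp_rot: [-3.141, -0.004, -0.003]
wrist_force: [-0.5, 0.4, -2.0]
width: 0.288
grip_force: 37.9
```

```bash
python3 - <<'E'
from h import *
go(.603,.04,.042,-90)
E
```

```text
delta mm [ -0.8   2.5 112.4] deg [-0.04 -0.1   0.15] at [0.6036 0.0424 0.1544] q6 1.6
```

Request:
jog_arm(
  deltas=[0,0.002,0.04,0,0,0,-0.8,0,0.002,0.08,0,0,0,-0.8,0,0.002,0.1,0,0,0,-0.8,0,0.002,0.107,0,0,0,-0.8,0,0.002,0.112,0,0,0,-0.8,0,0.002,0.112,0,0,0,-0.8],
)

```text
time: 4.35
tool_pos: [0.6016, 0.0382, 0.0428]
tcp_rot: [-3.142, -0.0, -0.001]
wrist_force: [0.2, -0.5, -1.4]
width: 0.289
grip_force: 37.8
```

Not yet in contact; lower 2 mm more, release gently, rise.

Request:
jog_arm(
  deltas=[0,0,0.002,0,0,0,-0.8,0,0,0.002,0,0,0,-0.8,0,0,0.002,0,0,0,-0.1,0,0,0.002,0,0,0,-0.1,0,0,0.002,0,0,0,-0.1,0,0,-0.04,0,0,0,-0.1,0,0,-0.08,0,0,0,0.0,0,0,-0.12,0,0,0,0.0],
)

```text
time: 5.15
tool_pos: [0.601, 0.0384, 0.1632]
tcp_rot: [3.142, 0.0, -0.001]
wrist_force: [0.8, -0.3, 0.4]
width: 0.5
grip_force: 0.0
```

```bash
python3 - <<'E'
from h import *
go(.461,-.2035,.162,-90);go(.461,-.2035,.06,-90)
E
```

```text
delta mm [-140.1  241.8    1.4] deg [0.   0.05 0.01] at [0.601  0.0384 0.1632] q6 1.59
delta mm [-140.   241.8  103.4] deg [0.   0.05 0.01] at [0.601  0.0384 0.1632] q6 1.59
```

Request:
jog_arm(
  deltas=[-0.14,0.242,0,0,0,0,0.3,-0.14,0.242,0,0,0,0,0.3,-0.14,0.242,0,0,0,0,0.3,-0.14,0.242,0,0,0,0,0.3,-0.14,0.242,0,0,0,0,0.3,-0.14,0.242,0,0,0,0,0.3,-0.14,0.242,0,0,0,0,0.3,-0.14,0.242,0,0,0,0,0.3],
)

```text
time: 5.95
tool_pos: [0.4613, -0.2041, 0.1624]
tcp_rot: [-3.141, 0.003, -0.001]
wrist_force: [0.0, 0.0, -0.5]
width: 0.649
grip_force: 0.0
```

```bash
python3 - <<'E'
from h import *
c=snap("wrist","w2");h=cv2.cvtColor(c["color"],cv2.COLOR_BGR2HSV)
m=cv2.inRange(h,(22,150,120),(36,255,255))
k,l,st,ce=cv2.connectedComponentsWithStats(m);i=1+np.argmax(st[1:,4]);print(st[i],ce[i],px2w(c,*ce[i],.082),w2px(c,[.461,-.2035,.082]))
go(.461,-.2035,.058,-90)
E
```

```text
[ 300  224   46   57 2148] [322.21275605 252.25791434] [ 0.46496405 -0.20397479  0.082     ] (np.float64(321.312597678687), np.float64(259.4865815213422))
delta mm [-8.000e-01  1.000e-01  1.043e+02] deg [-0.02 -0.03 -0.03] at [ 0.4617 -0.2035  0.1623] q6 1.11
```

Request:
jog_arm(
  deltas=[0,0,0.05,0,0,0,0.3,0,0,0.09,0,0,0,0.3,0,0,0.104,0,0,0,0.3,0,0,0.104,0,0,0,0.3,0,0,0.104,0,0,0,-0.8,0,0,0.104,0,0,0,-0.8,0,0,0.104,0,0,0,-0.8,0,0,0.104,0,0,0,-0.8],
)

```text
time: 6.8
tool_pos: [0.4635, -0.2046, 0.0604]
tcp_rot: [3.14, 0.0, 0.007]
wrist_force: [0.2, 0.4, 6.6]
width: 0.297
grip_force: 34.6
```

Request:
jog_arm(
  deltas=[0,0,0,0,0,0,-0.8,0,0,-0.04,0,0,0,-0.8,0,0,-0.08,0,0,0,-0.8,0,0,-0.08,0,0,0,-0.8],
)

```text
time: 7.2
tool_pos: [0.4657, -0.2059, 0.1448]
tcp_rot: [3.136, -0.0, 0.017]
wrist_force: [0.5, -0.3, -0.1]
width: 0.297
grip_force: 34.9
```

```bash
python3 - <<'E'
from h import *
go(.603,-.05,.135,-90)
E
```

```text
delta mm [ 137.2 -156.    10.5] deg [ 0.31 -0.62 -0.  ] at [ 0.4657 -0.2059  0.1448] q6 1.11
```

Request:
jog_arm(
  deltas=[0.035,-0.039,0,0.3,-0.6,0,-0.8,0.07,-0.078,0,0.3,-0.6,0,-0.8,0.1,-0.117,0,0.3,-0.6,0,-0.8,0.125,-0.142,0.005,0.3,-0.6,0,-0.8,0.137,-0.156,0.01,0.3,-0.6,0,-0.8,0.137,-0.156,0.01,0.3,-0.6,0,-0.8,0.137,-0.156,0.01,0.3,-0.6,0,-0.8],
)

```text
time: 7.9
tool_pos: [0.5972, -0.0479, 0.1272]
tcp_rot: [-3.137, -0.001, 0.02]
wrist_force: [-1.6, -0.2, -0.5]
width: 0.295
grip_force: 35.0
```

```bash
python3 - <<'E'
from h import *
go(.603,-.05,.066,-90)
E
```

```text
delta mm [ 6.6  2.4 61.1] deg [-0.28  0.75  0.05] at [ 0.5972 -0.0479  0.1272] q6 1.44
```

Request:
jog_arm(
  deltas=[0.006,0.002,0.0,-0.3,0.6,0,-0.8,0.006,0.002,0.03,-0.3,0.6,0,-0.8,0.006,0.002,0.05,-0.3,0.6,0,-0.8,0.006,0.002,0.057,-0.3,0.6,0,-0.8,0.006,0.002,0.058,-0.3,0.6,0,-0.8,0.006,0.002,0.058,-0.3,0.6,0,-0.8],
)

```text
time: 8.5
tool_pos: [0.6042, -0.0501, 0.0709]
tcp_rot: [3.141, -0.001, 0.002]
wrist_force: [0.6, 1.2, 0.5]
width: 0.296
grip_force: 35.0
```

```bash
python3 - <<'E'
from h import *
go(.603,-.05,.066,-90)
E
```

```text
delta mm [-1.2 -0.1  4.9] deg [ 0.01 -0.07 -0.04] at [ 0.6042 -0.0501  0.0709] q6 1.45
```

Request:
jog_arm(
  deltas=[0,0,0.004,0,0,0,-0.8,0,0,0.006,0,0,0,-0.8,0,0,0.007,0,0,0,-0.8,0,0,0.007,0,0,0,-0.8],
)

```text
time: 8.9
tool_pos: [0.6047, -0.0495, 0.0645]
tcp_rot: [3.141, 0.001, 0.003]
wrist_force: [-1.8, -1.3, 5.1]
width: 0.299
grip_force: 35.3
```

Contact (5 N). Release gently and rise.

Request:
jog_arm(
  deltas=[0,0,0,0,0,0,-0.3,0,0,0,0,0,0,0.0,0,0,0,0,0,0,0.1,0,0,0,0,0,0,0.1,0,0,-0.04,0,0,0,0.1,0,0,-0.09,0,0,0,0.1,0,0,-0.12,0,0,0,0.1],
)

```text
time: 9.6
tool_pos: [0.6052, -0.0495, 0.1866]
tcp_rot: [3.141, 0.0, 0.006]
wrist_force: [1.3, -0.4, 0.0]
width: 0.552
grip_force: 0.0
```

```bash
python3 - <<'E'
from h import *
go(.4505,.359,.2,-90)
E
```

```text
delta mm [-154.5 -408.5  -14.2] deg [ 0.02 -0.21  0.01] at [ 0.6052 -0.0495  0.1866] q6 1.45
```

Request:
jog_arm(
  deltas=[-0.155,-0.409,-0.014,0,0,0,1,-0.155,-0.409,-0.014,0,0,0,1,-0.155,-0.409,-0.014,0,0,0,1,-0.155,-0.409,-0.014,0,0,0,1,-0.155,-0.409,-0.014,0,0,0,1,-0.155,-0.409,-0.014,0,0,0,1,-0.155,-0.409,-0.014,0,0,0,1,-0.155,-0.409,-0.014,0,0,0,1],
)

```text
time: 10.4
tool_pos: [0.461, 0.3262, 0.196]
tcp_rot: [-3.141, -0.0, -0.0]
wrist_force: [0.8, 0.5, 0.0]
width: 0.997
grip_force: 0.0
```

```bash
python3 - <<'E'
from h import *
go(.4505,.359,.2,-90)
E
```

```text
delta mm [-10.4 -32.8  -4. ] deg [-0.01 -0.02  0.01] at [0.461  0.3262 0.196 ] q6 2.14
```

Request:
jog_arm(
  deltas=[-0.01,-0.033,-0.004,0,0,0,1,-0.01,-0.033,-0.004,0,0,0,1,-0.01,-0.033,-0.004,0,0,0,1],
)

```text
time: 10.7
tool_pos: [0.4516, 0.358, 0.1997]
tcp_rot: [3.141, 0.004, -0.0]
wrist_force: [-0.1, -0.8, 0.7]
width: 1.002
grip_force: 0.0
```

```bash
python3 - <<'E'
from h import *
c=snap("wrist","w3");print(w2px(c,[.4505,.359,.065]));go(.4505,.359,.05,-90)
E
```

```text
(np.float64(320.3470406544383), np.float64(234.29691902889257))
delta mm [ -1.3  -2.  149.5] deg [0.05 0.02 0.05] at [0.4519 0.3571 0.1995] q6 2.2
```

View pics/w3.png

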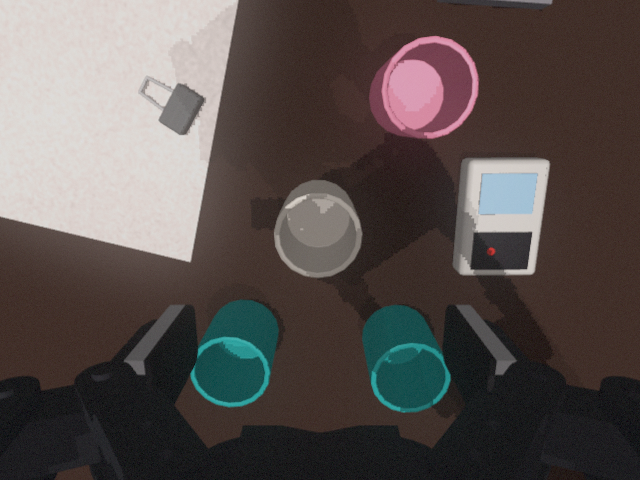

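The white cup's rim is centred at (318,234), as predicted, between pink (428,88) and turquoise (232,372),(410,378); the fingers have clear space on both sides. Descend.

Request:
jog_arm(
  deltas=[-0.001,-0.002,0.05,0,0,0,1,-0.001,-0.002,0.1,0,0,0,1,-0.001,-0.002,0.14,0,0,0,1,-0.001,-0.002,0.152,0,0,0,1,-0.001,-0.002,0.152,0,0,0,1,-0.001,-0.002,0.152,0,0,0,-0.2,-0.001,-0.002,0.152,0,0,0,-0.2,-0.001,-0.002,0.152,0,0,0,-0.2],
  squeeze=40,
)

```text
time: 11.55
tool_pos: [0.4534, 0.3609, 0.0511]
tcp_rot: [-3.138, -0.0, -0.008]
wrist_force: [0.4, -1.8, 5.1]
width: 0.655
grip_force: 43.4
```

Request:
jog_arm(
  deltas=[0,0,0,0,0,0,-0.2,0,0,-0.03,0,0,0,-0.2,0,0,-0.08,0,0,0,-0.2,0,0,-0.13,0,0,0,-0.2,0,0,-0.16,0,0,0,-0.2,0,0,-0.16,0,0,0,-0.2],
)

```text
time: 12.15
tool_pos: [0.4543, 0.3621, 0.2157]
tcp_rot: [-3.134, -0.001, -0.017]
wrist_force: [0.8, -1.6, -1.2]
width: 0.653
grip_force: 43.4
```

```bash
python3 - <<'E'
from h import *
print(readout.read_state()["q"]);go(.62,-.1865,.2,-90)
E
```

```text
[6.29980387e-01 1.01990081e-01 1.85542959e+00 7.40140670e-05
 1.17088896e+00 2.20028065e+00]
delta mm [165.3 548.8  13.1] deg [-0.45 -0.61  0.03] at [0.4543 0.3621 0.2157] q6 2.2
```

Request:
jog_arm(
  deltas=[0.01,0.03,0,0,0,0,-0.2,0.165,0.549,0.005,0,0,0,-0.2,0.165,0.549,0.005,0,0,0,-0.2,0.165,0.549,0.005,0,0,0,-0.2,0.165,0.549,0.005,0,0,0,-0.2,0.165,0.549,0.005,0,0,0,-0.2,0.165,0.549,0.005,0,0,0,-0.2,0.165,0.549,0.005,0,0,0,-0.2],
)

```text
time: 12.95
tool_pos: [0.5606, -0.0077, 0.2036]
tcp_rot: [-3.141, -0.0, 0.002]
wrist_force: [0.3, 0.3, -1.4]
width: 0.652
grip_force: 43.3
```

```bash
python3 - <<'E'
from h import *
go(.62,-.1865,.15,-90)
E
```

```text
delta mm [ 59.4 178.8  53.5] deg [-0.01  0.07  0.02] at [ 0.5606 -0.0077  0.2036] q6 1.51
```

Request:
jog_arm(
  deltas=[0.059,0.179,0.02,0,0,0,-0.2,0.059,0.179,0.04,0,0,0,-0.2,0.059,0.179,0.053,0,0,0,-0.2,0.059,0.179,0.053,0,0,0,-0.2,0.059,0.179,0.053,0,0,0,-0.2,0.059,0.179,0.053,0,0,0,-0.2,0.059,0.179,0.053,0,0,0,-0.2],
)

```text
time: 13.65
tool_pos: [0.6198, -0.1838, 0.1512]
tcp_rot: [-3.141, -0.001, 0.002]
wrist_force: [0.6, -0.4, -1.7]
width: 0.654
grip_force: 43.5
```

```bash
python3 - <<'E'
from h import *
go(.62,-.1865,.055,-90)
E
```

```text
delta mm [ 0.3  2.8 96.2] deg [-0.05  0.06  0.03] at [ 0.6198 -0.1838  0.1512] q6 1.24
```

Request:
jog_arm(
  deltas=[0,0.003,0.04,0,0,0,-0.2,0,0.003,0.075,0,0,0,-0.2,0,0.003,0.09,0,0,0,-0.2,0,0.003,0.094,0,0,0,-0.2,0,0.003,0.096,0,0,0,-0.2,0,0.003,0.097,0,0,0,-0.2,0,0.003,0.097,0,0,0,-0.2],
)

```text
time: 14.35
tool_pos: [0.6217, -0.1881, 0.0566]
tcp_rot: [3.141, 0.001, 0.005]
wrist_force: [0.2, -0.6, -0.2]
width: 0.654
grip_force: 43.5
```

Request:
jog_arm(
  deltas=[0,0,0.002,0,0,0,-0.2,0,0,0.003,0,0,0,-0.2,0,0,0.003,0,0,0,-0.2],
)

```text
time: 14.65
tool_pos: [0.6218, -0.1884, 0.0551]
tcp_rot: [3.141, 0.0, 0.005]
wrist_force: [-3.0, 0.6, 10.8]
width: 0.654
grip_force: 44.6
```

Request:
jog_arm(
  deltas=[0,0,0,0,0,0,0.4,0,0,0,0,0,0,0.6,0,0,0,0,0,0,0.7,0,0,0,0,0,0,0.7,0,0,-0.04,0,0,0,0.7,0,0,-0.09,0,0,0,0.7,0,0,-0.12,0,0,0,0.7],
)

```text
time: 15.35
tool_pos: [0.6217, -0.1883, 0.1751]
tcp_rot: [3.14, 0.0, 0.005]
wrist_force: [0.3, -0.1, -0.2]
width: 0.85
grip_force: 0.0
```

```bash
python3 - <<'E'
from h import *
go(.447,-.334,.2,-180)
E
```

```text
delta mm [-174.6  145.7  -25.3] deg [  0.21  -0.1  -89.99] at [ 0.6217 -0.1883  0.1751] q6 1.24
```

Request:
jog_arm(
  deltas=[-0.02,0.017,-0.025,0,0,-8,1,-0.06,0.05,-0.025,0,0,-16,1,-0.1,0.083,-0.025,0,0,-24,1,-0.13,0.11,-0.025,0,0,-32,1,-0.155,0.13,-0.025,0,0,-40,1,-0.175,0.146,-0.025,0,0,-48,1,-0.175,0.146,-0.025,0,0,-56,1,-0.175,0.146,-0.025,0,0,-64,1],
)

```text
time: 16.15
tool_pos: [0.4443, -0.3346, 0.1965]
tcp_rot: [-2.661, -1.67, 0.0]
wrist_force: [0.0, -0.2, 0.8]
width: 0.997
grip_force: 0.0
```

Request:
jog_arm(
  deltas=[0,0,0,0,0,-8,1,0,0,0,0,0,-16,1,0,0,0,0,0,-24,1,0,0,0,0,0,-26,1,0,0,0,0,0,-26,1,0,0,0,0,0,-26,1],
)

```text
time: 16.75
tool_pos: [0.4453, -0.3338, 0.1965]
tcp_rot: [-2.222, -2.22, 0.0]
wrist_force: [-0.6, 0.2, 0.1]
width: 0.994
grip_force: 0.0
```

```bash
python3 - <<'E'
from h import *
c=snap("wrist","w4");print(w2px(c,[.447,-.334,.065]));go(.447,-.334,.05,-180)
E
```

```text
(np.float64(322.8293320753846), np.float64(236.6200497284752))
delta mm [ -0.2   1.8 146.5] deg [-0.01 -0.01 -0.04] at [ 0.4453 -0.3338  0.1965] q6 -0.69
```

View pics/w4.png

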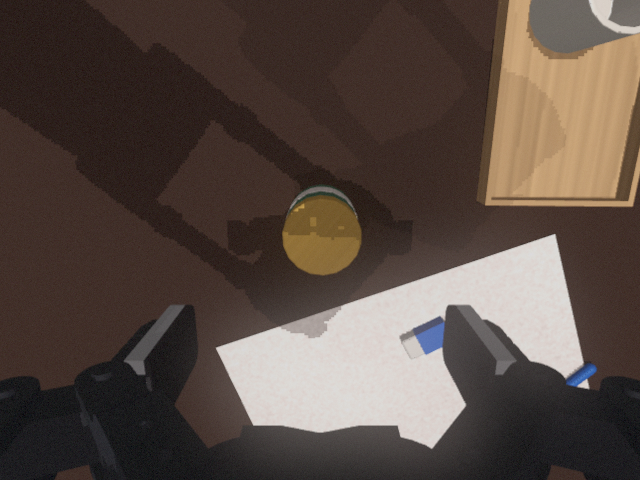

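The tin lid is centred at (322,235), within a pixel of the prediction, and the cup stands upright in the tray (top right). Descend.

Request:
jog_arm(
  deltas=[0,0.002,0.05,0,0,0,1,0,0.002,0.1,0,0,0,1,0,0.002,0.14,0,0,0,1,0,0.002,0.149,0,0,0,1,0,0.002,0.149,0,0,0,1,0,0.002,0.149,0,0,0,-0.3,0,0.002,0.149,0,0,0,-0.3,0,0.002,0.149,0,0,0,-0.3],
)

```text
time: 17.6
tool_pos: [0.4493, -0.3355, 0.0508]
tcp_rot: [2.218, 2.218, 0.001]
wrist_force: [-0.4, -0.4, 3.3]
width: 0.588
grip_force: 41.6
```

Request:
jog_arm(
  deltas=[0,0,0,0,0,0,-0.3,0,0,0,0,0,0,-0.3,0,0,-0.03,0,0,0,-0.3,0,0,-0.08,0,0,0,-0.3,0,0,-0.1,0,0,0,-0.3,0,0,-0.1,0,0,0,-0.3],
)

```text
time: 18.2
tool_pos: [0.4504, -0.3363, 0.1535]
tcp_rot: [2.214, 2.214, 0.002]
wrist_force: [0.3, -0.8, -1.4]
width: 0.591
grip_force: 42.4
```

```bash
python3 - <<'E'
from h import *
go(.62,-.277,.15,-180)
E
```

```text
delta mm [ 59.3 169.6   4.5] deg [0.48 0.39 0.01] at [ 0.4504 -0.3363  0.1535] q6 -0.69
```

Request:
jog_arm(
  deltas=[0.015,0.04,0,0,0,0,-0.3,0.03,0.085,0,0,0,0,-0.3,0.045,0.13,0,0,0,0,-0.3,0.055,0.16,0,0,0,0,-0.3,0.059,0.17,0,0,0,0,-0.3,0.059,0.17,0.0,0,0,0,-0.3,0.059,0.17,0.0,0,0,0,-0.3],
)

```text
time: 18.9
tool_pos: [0.6157, -0.2748, 0.1463]
tcp_rot: [-2.219, -2.22, 0.002]
wrist_force: [-0.2, -0.1, -1.6]
width: 0.591
grip_force: 42.5
```

```bash
python3 - <<'E'
from h import *
go(.62,-.277,.055,-180)
E
```

```text
delta mm [-2.3  4.6 91.3] deg [-0.17 -0.04  0.02] at [ 0.6157 -0.2748  0.1463] q6 -0.46
```

Request:
jog_arm(
  deltas=[-0.002,0.004,0.04,0,0,0,-0.3,-0.002,0.004,0.07,0,0,0,-0.3,-0.002,0.004,0.085,0,0,0,-0.3,-0.002,0.004,0.089,0,0,0,-0.3,-0.002,0.004,0.091,0,0,0,-0.3,-0.002,0.004,0.092,0,0,0,-0.3,-0.002,0.004,0.092,0,0,0,-0.3],
)

```text
time: 19.6
tool_pos: [0.6224, -0.2775, 0.0575]
tcp_rot: [2.219, 2.219, 0.002]
wrist_force: [0.6, -0.1, -1.0]
width: 0.591
grip_force: 42.5
```

Request:
jog_arm(
  deltas=[0,0,0.002,0,0,0,-0.3,0,0,0.003,0,0,0,-0.3,0,0,0.004,0,0,0,-0.3,0,0,0.004,0,0,0,-0.3],
)

```text
time: 20.0
tool_pos: [0.6225, -0.2773, 0.0548]
tcp_rot: [2.219, 2.22, 0.001]
wrist_force: [-3.7, 1.9, 10.3]
width: 0.587
grip_force: 43.5
```

Request:
jog_arm(
  deltas=[0,0,0,0,0,0,0.3,0,0,0,0,0,0,0.5,0,0,0,0,0,0,0.6,0,0,0,0,0,0,0.6,0,0,-0.04,0,0,0,0.6,0,0,-0.09,0,0,0,0.6,0,0,-0.14,0,0,0,0.6],
)

```text
time: 20.7
tool_pos: [0.6205, -0.2764, 0.1916]
tcp_rot: [-2.219, -2.22, 0.001]
wrist_force: [1.5, -0.1, 0.1]
width: 0.802
grip_force: 0.0
```

```bash
python3 - <<'E'
from h import *
go(.4766,.0535,.22,25)
E
```

```text
delta mm [ 330.  -143.9  -27.6] deg [ -0.13  -0.11 -24.99] at [ 0.6205 -0.2764  0.1916] q6 -0.46
```

Request:
jog_arm(
  deltas=[0.01,-0.01,-0.028,0,0,0,0.4,0.33,-0.144,-0.028,0,0,-8,0.4,0.33,-0.144,-0.028,0,0,-16,0.4,0.33,-0.144,-0.028,0,0,-25,0.4,0.33,-0.144,-0.028,0,0,-25,0.4,0.33,-0.144,-0.028,0,0,-25,0.4,0.33,-0.144,-0.028,0,0,-25,0.4,0.33,-0.144,-0.028,0,0,-25,0.4],
)

```text
time: 21.5
tool_pos: [0.476, 0.0548, 0.2196]
tcp_rot: [-1.688, -2.65, -0.001]
wrist_force: [0.6, 0.3, -0.6]
width: 0.701
grip_force: 0.0
```

```bash
python3 - <<'E'
from h import *
go(.4766,.0535,.22,25)
E
```

```text
delta mm [-1.5 -0.  -0.4] deg [ 0.02 -0.01 -0.  ] at [0.476  0.0548 0.2196] q6 -0.37
```

```bash
python3 - <<'E'
from h import *
c=snap("wrist","w5");a=np.radians(-65)
print(w2px(c,[.4766,.0535,.084]),"prong end mid",w2px(c,[.4766+.044*np.cos(a),.0535+.044*np.sin(a),.022]))
s=snap("side","side1")
l=cv2.resize(s["color"][150:300,210:410],None,fx=2,fy=2)
o=np.zeros((480,400,3),np.uint8);o[:300]=l
cv2.imwrite("pics/m5.png",np.hstack([c["color"][:, 120:520],o]))
E
```

```text
(np.float64(319.0366657703057), np.float64(236.72587576559886)) prong end mid (np.float64(319.20361921102125), np.float64(268.5369409121734))
```

View pics/m5.png

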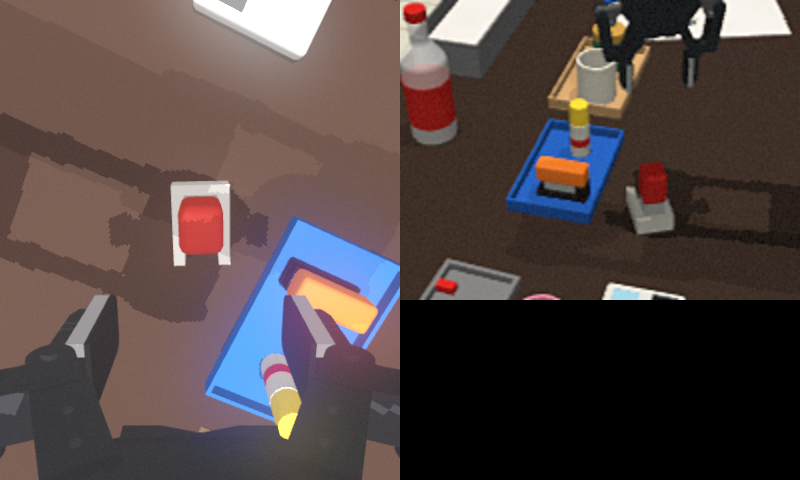

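Stamp handle at full-image (321,228), prong ends (294,265),(349,263): about 1 mm to tool +y and 1.7° off; the four things placed are all upright in their trays. Grasp.

Request:
jog_arm(
  deltas=[-0.001,0.001,0.05,0,0,-1.7,0.4,-0.001,0.001,0.1,0,0,-1.7,0.4,-0.001,0.001,0.145,0,0,-1.7,0.4,-0.001,0.001,0.156,0,0,-1.7,0.4,-0.001,0.001,0.156,0,0,-1.7,0.2,-0.001,0.001,0.156,0,0,-1.7,-0.7,-0.001,0.001,0.156,0,0,-1.7,-0.7,-0.001,0.001,0.156,0,0,-1.7,-0.7],
)

```text
time: 22.4
tool_pos: [0.4807, 0.0526, 0.066]
tcp_rot: [1.646, 2.671, 0.004]
wrist_force: [0.4, -1.2, 4.1]
width: 0.345
grip_force: 43.8
```

Request:
jog_arm(
  deltas=[0,0,0,0,0,0,-0.7,0,0,0,0,0,0,-0.7,0,0,0,0,0,0,-0.7],
)

```text
time: 22.7
tool_pos: [0.4808, 0.0526, 0.066]
tcp_rot: [1.646, 2.671, 0.004]
wrist_force: [-0.1, -0.5, 7.8]
width: 0.348
grip_force: 44.1
```

Request:
jog_arm(
  deltas=[0,0,-0.03,0,0,0,-0.7,0,0,-0.08,0,0,0,-0.7,0,0,-0.11,0,0,0,-0.7,0,0,-0.11,0,0,0,-0.7],
)

```text
time: 23.1
tool_pos: [0.4827, 0.0529, 0.1799]
tcp_rot: [1.643, 2.666, 0.011]
wrist_force: [0.6, 0.2, -1.0]
width: 0.348
grip_force: 43.2
```

```bash
python3 - <<'E'
from h import *
go(.645,.237,.2,89)
s=load("scene0")
c=cv2.resize(s["color"][245:305,405:480],None,fx=8,fy=8,interpolation=cv2.INTER_CUBIC)
d=cv2.resize(load("side1")["color"][275:320,212:277],None,fx=8,fy=8,interpolation=cv2.INTER_CUBIC)
o=np.zeros((480,600,3),np.uint8);o[:c.shape[0],:c.shape[1]]=c;cv2.imwrite("pics/cc.png",d)
E
```

```text
delta mm [ 91.4 227.9 -18. ] deg [  0.41   0.58 -62.28] at [0.4827 0.0529 0.1799] q6 -0.41
```

Request:
jog_arm(
  deltas=[0,0,-0.02,0,0,-8,-0.7,0.02,0.05,-0.02,0,0,-16,-0.7,0.035,0.09,-0.02,0,0,-24,-0.7,0.05,0.13,-0.02,0,0,-32,-0.7,0.06,0.17,-0.02,0,0,-40,-0.7,0.062,0.21,-0.02,0,0,-48,-0.7,0.06,0.25,-0.02,0,0,-56,-0.7,0.058,0.295,-0.02,0,0,-64,-0.7],
)

```text
time: 23.9
tool_pos: [0.7161, 0.2378, 0.1918]
tcp_rot: [0.03, -3.139, 0.001]
wrist_force: [0.9, -0.8, -1.2]
width: 0.342
grip_force: 43.1
```

Request:
jog_arm(
  deltas=[0,0,0,0,0,0,-0.7,0,0,0,0,0,0,-0.7],
)

```text
time: 24.1
tool_pos: [0.7154, 0.2371, 0.1905]
tcp_rot: [0.018, -3.137, 0.002]
wrist_force: [-1.0, -0.7, -1.0]
width: 0.345
grip_force: 43.1
```

```bash
python3 - <<'E'
from h import *
c=snap("wrist","w6");print(w2px(c,[.645,.237,.014]));go(.645,.237,.2,89)
E
```

```text
(np.float64(319.12151495979555), np.float64(122.1641555530829))
delta mm [69.9  1.1 -8.2] deg [-0.06 -0.2   1.66] at [0.7148 0.2367 0.1915] q6 -1.3
```

View pics/w6.png

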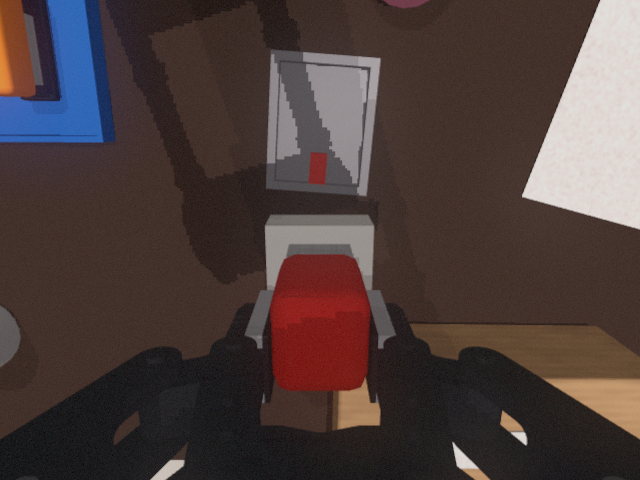

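The wrist view shows the cradle top corners at (271,50),(380,59),(366,195),(267,188), the tab at (318,168), and the stamp's rear edge in hand at (266..373, 223).

```bash
python3 - <<'E'
from h import *
np.set_printoptions(precision=4,suppress=True)
c=load("w6")
w=np.array([px2w(c,*p,.014) for p in((271,50),(380,59),(366,195),(267,188))])
for i in range(4):
    e=w[(i+1)%4]-w[i];print(np.linalg.norm(e),np.degrees(np.arctan2(e[1],e[0])))
ex=(w[2]+w[3]-w[0]-w[1]);ex/=np.linalg.norm(ex);ce=w.mean(0);print("center",ce,"yaw",np.degrees(np.arctan2(ex[1],ex[0])),"origin",ce-.011*ex)
print("tab",px2w(c,318,168,.014))
a,b=px2w(c,266,223.5,.1475),px2w(c,373,222.5,.1475);print("rear",(a+b)/2,np.linalg.norm(a-b),np.degrees(np.arctan2(*(b-a)[1::-1])), readout.read_state()["tool_pos"])
E
```

```text
0.07381688271621613 86.28316718954626
0.09292957989173327 -3.5070371082342917
0.07287243302066732 -93.40098042681292
0.09333953322727408 177.07248908138862
center [0.6475 0.2383 0.014 ] yaw -3.216636278277221 origin [0.6365 0.2389 0.014 ]
tab [0.6769 0.2365 0.014 ]
rear [0.6869 0.238  0.1475] 0.04483275372778098 91.21735526578615 [0.7148 0.2367 0.1915]
```

```bash
python3 - <<'E'
from h import *
c=load("w6");print(px2w(c,320,345,.2095),w2px(c,[.7095,.2378,.2095]))
go(.6405,.238,.12,86.8)
E
```

```text
[0.70867567 0.23847289 0.2095    ] (np.float64(317.6391256370671), np.float64(347.53409962621066))
delta mm [74.1  2.2 71.8] deg [-0.07 -0.2   3.86] at [0.7148 0.2367 0.1915] q6 -1.3
```

Request:
jog_arm(
  deltas=[0.035,0.002,0,0,0,3.9,-0.7,0.065,0.002,0.02,0,0,3.9,-0.7,0.073,0.002,0.05,0,0,3.9,-0.7,0.073,0.002,0.068,0,0,3.9,-0.7,0.073,0.002,0.072,0,0,3.9,-0.7,0.073,0.002,0.072,0,0,3.9,-0.7,0.073,0.002,0.072,0,0,3.9,-0.7],
)

```text
time: 24.85
tool_pos: [0.6446, 0.2383, 0.1232]
tcp_rot: [0.088, 3.138, 0.001]
wrist_force: [0.7, 0.2, -0.8]
width: 0.344
grip_force: 43.1
```

```bash
python3 - <<'E'
from h import *
c=snap("wrist","w7");d=snap("side","side2")
o=np.zeros((480,800,3),np.uint8);o[:,:400]=c["color"][:,120:520]
o[:400,400:]=cv2.resize(d["color"][240:340,210:310],None,fx=4,fy=4,interpolation=cv2.INTER_CUBIC)
cv2.imwrite("pics/m7.png",o);go(.6418,.238,.07,86.8)
E
```

```text
delta mm [ 3.1 -0.6 53.5] deg [ 0.06  0.17 -0.01] at [0.6447 0.2384 0.1235] q6 -1.2
```

View pics/m7.png

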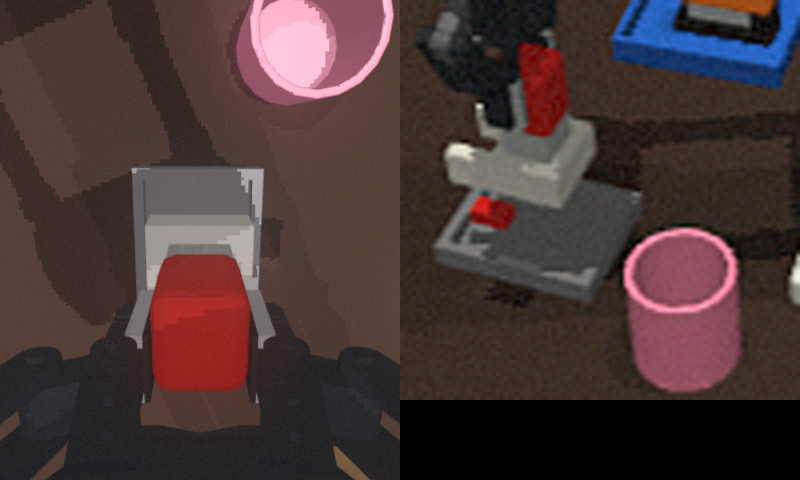

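The stamp is lined up with the cradle in yaw and its notch is on the tab side; lower it.

Request:
jog_arm(
  deltas=[0.003,-0.001,0.01,0,0,0,-0.7,0.003,-0.001,0.025,0,0,0,-0.7,0.003,-0.001,0.032,0,0,0,-0.7,0.003,-0.001,0.034,0,0,0,-0.7,0.003,-0.001,0.034,0,0,0,-0.7],
)

```text
time: 25.45
tool_pos: [0.6393, 0.2371, 0.0863]
tcp_rot: [-0.087, -3.138, 0.001]
wrist_force: [0.4, -0.3, -1.0]
width: 0.345
grip_force: 43.1
```

```bash
python3 - <<'E'
from h import *
np.set_printoptions(precision=4,suppress=True)
go(.6418,.238,.07,86.8)
c=snap("wrist","w8");cv2.imwrite("pics/m8.png",cv2.resize(c["color"][120:420,160:480],None,fx=2,fy=2))
E
```

```text
delta mm [-2.5  1.1 16.3] deg [-0.04 -0.11  0.01] at [0.6393 0.2371 0.0863] q6 -1.2
```

View pics/m8.png

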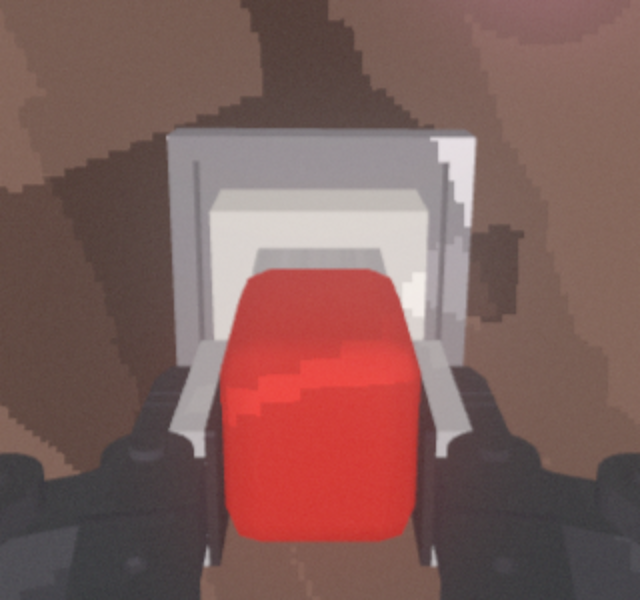

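Sideways it is within about 1 mm of centre; shift 2 mm and seat.

Request:
jog_arm(
  deltas=[-0.002,0.001,0.003,0,0,0,-0.7,-0.002,0.001,0.008,0,0,0,-0.7,-0.002,0.001,0.012,0,0,0,-0.7,-0.002,0.001,0.015,0,0,0,-0.7,-0.002,0.001,0.016,0,0,0,-0.7,-0.002,0.001,0.016,0,0,0,-0.7],
)

```text
time: 26.1
tool_pos: [0.6418, 0.2381, 0.0713]
tcp_rot: [-0.087, -3.14, 0.0]
wrist_force: [0.5, 0.2, -0.9]
width: 0.343
grip_force: 43.1
```

Request:
jog_arm(
  deltas=[0,0,0.002,0,0,0,-0.7,0,0,0.003,0,0,0,-0.7,0,0,0.004,0,0,0,-0.7,0,0,0.004,0,0,0,-0.7],
)

```text
time: 26.5
tool_pos: [0.6425, 0.2383, 0.0701]
tcp_rot: [0.087, 3.14, 0.0]
wrist_force: [-3.9, -2.0, 8.9]
width: 0.346
grip_force: 44.3
```

Floor contact at exactly the expected height (0.070). Release and rise.

Request:
jog_arm(
  deltas=[0,0,0,0,0,0,-0.2,0,0,0,0,0,0,0.1,0,0,0,0,0,0,0.2,0,0,0,0,0,0,0.2,0,0,-0.04,0,0,0,0.2,0,0,-0.09,0,0,0,0.2,0,0,-0.14,0,0,0,0.2,0,0,-0.18,0,0,0,0.2],
)

```text
time: 27.3
tool_pos: [0.6427, 0.2384, 0.2509]
tcp_rot: [0.087, 3.138, 0.001]
wrist_force: [0.6, 0.4, 0.5]
width: 0.596
grip_force: 0.0
```

Request:
jog_arm(
  deltas=[0.05,0,0,0,0,0,0.2,0.1,0,0,0,0,0,0.2,0.15,0,0,0,0,0,0.2,0.15,0,0,0,0,0,0.2],
)

```text
time: 27.7
tool_pos: [0.4853, 0.2458, 0.2455]
tcp_rot: [-0.084, -3.134, 0.003]
wrist_force: [0.9, -0.1, 0.3]
width: 0.6
grip_force: 0.0
```

```bash
python3 - <<'E'
from h import *
a=snap("side","side3")["color"];b=snap("scene","scene3")["color"]
o=np.zeros((600,800,3),np.uint8)
o[:600,:400]=cv2.resize(a[160:340,205:325],(400,600),interpolation=cv2.INTER_CUBIC)
o[:480,400:]=cv2.resize(b[170:350,140:480],(400,212),interpolation=cv2.INTER_CUBIC)[:,:] if 0 else 0
o[:212,400:]=cv2.resize(b[170:350,140:480],(400,212),interpolation=cv2.INTER_CUBIC)
o[220:580,400:]=cv2.resize(b[210:300,390:490],(400,360),interpolation=cv2.INTER_CUBIC)
cv2.imwrite("pics/m9.png",o)
E
```

```text
(no output)
```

View pics/m9.png

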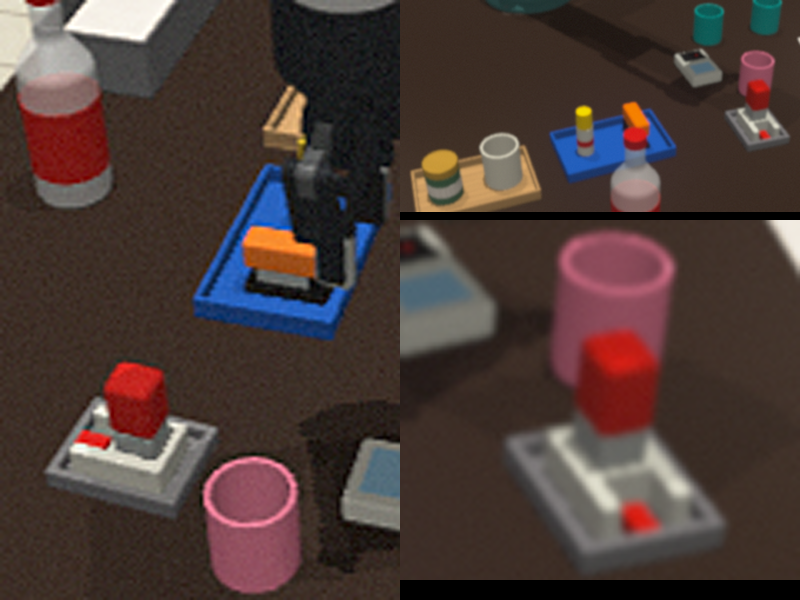

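The stamp is seated with the tab in its notch. All four other things stand upright in their trays, and the reader is where it was. Settle and hand in.

Request:
jog_arm(
  deltas=[0,0,0,0,0,0,0.2,0,0,0,0,0,0,0.2,0,0,0,0,0,0,0.2],
)

```text
time: 28.1
tool_pos: [0.4936, 0.2466, 0.2478]
tcp_rot: [0.089, 3.14, 0.0]
wrist_force: [-0.1, 0.1, -0.2]
width: 0.603
grip_force: 0.0
```

```bash
python3 -c "
from workcell import finish_job;print(finish_job())"
```

```text
the job is handed in; nothing more can be done
None
```

The job is handed in at about 28 s: in the last pictures the stapler and glue stick stood upright in the blue tray, the white cup and tin upright in the tea tray, and the stamp sat down in its cradle with the red tab in the notch; everything was released, and the card reader and look-alike cups looked untouched.

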